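# Check in a specimen transport case: scan its label, then lock its hasp pin

## Task

Take the barcode scanner out of its cradle, aim it squarely at the middle of the label on top of the yellow transport case from about 8 cm away, and hold it there steady for a second without touching the case with it. Then set the scanner gently back into its cradle the way it lay, and only after that push the red-headed locking pin on the front of the case down until it is fully home. Leave the bottle, the glove box and the jar where they stand.

Things in the scene. Friction and masses are not known exactly. Their poses are not given: they have to be found in the camera images.
- case: yellow transport case with a white lid, fixed, 206 x 226 mm, lid top 100 mm high, left or right of the cradle; origin at the centre of its underside, z up, x from its front (hasp side) to its back. A blue label panel (100 x 150 mm) slopes on the lid, its back edge the highest, 150 mm above the bench.
- label_center (a point): middle of the white barcode label (60 x 100 mm) on the sloping blue panel, in its surface, 130 mm above the bench. Its z axis is the outward normal of the label, leaning 20 degrees from vertical towards the front of the case; its x points up the slope to the back of the case, y along the label's long side.
- scanner: pistol-shaped barcode scanner, 180 x 56 x 76 mm, 0.25 kg. Origin in the plane of its underside, below the grip point; x along the level handle to the head, z up as it lies. Blue handle: 32 mm wide (y), x -95 to +30 mm, z 42 to 72 mm. White head: x 30 to 85 mm, z 0 to 75 mm, black underside with the red window. The orange trigger is only for show: the scanner is always on.
- scanner_grip (a point): grip point on the handle's axis, 30 mm behind the head's rear face: at (0, 0, 57) mm in the scanner's frame, whose axes it shares; near the centre of mass.
- scanner_window (a point): middle of the red window in the head's underside: at (57.5, 0, 0) mm in the scanner's frame, whose axes it shares. The scanner looks along -z, square out of the window; it reads labels 50 to 120 mm away from the window, within 15 mm of the line of sight and within 12 degrees of square, if held still.
- cradle: grey cradle fixed to the bench, base 220 x 100 x 8 mm; origin at the centre of its underside, z up, x towards the head's seat. The scanner lies in it with parallel axes, its origin at (0, 0, 20) mm: head in an open-topped seat (walls 18 mm high, 6 mm play a side), handle end on a post at x = -80 mm between cheeks 17 mm high (5 mm play a side). Free under the handle from x = -70 to +24 mm.
- pin (a joint): travel of the locking pin, m: 0 is drawn up, 0.030 is fully home with its head down on the fork; it starts between 0 and 0.008. Stiff, it takes about 4 N and stays where it is left.
- pin_head (a point): middle of the top of the red pin head (30 mm across, 12 mm thick), on the pin's vertical axis 130 mm in front of the case's centre and 30 mm off its front wall; 117 mm above the bench when drawn up, 87 mm when fully home.
- pump_bottle: white pump bottle with a blue band, 64 mm across, 155 mm high; origin at the centre of its underside. To be left alone.
- glove_box: white and green box of gloves, 110 x 220 x 70 mm; origin at the centre of its underside. To be left alone.
- wipes_jar: jar with a blue cap, 80 mm across, 130 mm high; origin at the centre of its underside. To be left alone.
Mind the look-alikes: they are no part of the job. What is shaped like the scanner but turquoise is not meant.

How it is judged:
By the outcome, as a careful person would: the job done as asked, in the order asked, and still so for the second after the job is handed in, with the robot touching nothing.
It also fails if it takes over 64 s, if anything falls off the work surface, if the arm or the gripper's body presses on something with over 40 N, if the wrist force passes 120 N, or if a joint passes its speed limit or range.

## Robot

A 6-joint arm with a two-finger parallel gripper is mounted at the origin on the work surface. World frame = base frame: x ahead of the robot, y to its left, z up, the work surface at z = 0. Lengths are in m, angles in rad, forces in N, time in s.
With the tool pointing down it reaches from about 0.375 to 0.9 m from the base axis. Payload 3.1 kg.
Tool frame: the origin (TCP) lies where the fingers leave the gripper's body, on its centre line; the fingertips stand manip.tip_reach ahead of it and the grasp point (between the pads) lies 54 mm ahead of it (manip.tip_reach is the distance from the TCP to the fingertips, in m); z points along the fingers, y is the direction in which the jaws open and shut (so a half turn about z gives the same grasp; the last joint's range is limited). The gripper opens to 85 mm and grips with 20 to 120 N. Pads are 22 mm wide; open, the fingers measure 114 mm over their backs; the gripper's body (76 mm by 85 mm) begins 54 mm behind the grasp point. The pads swing forward as they close: fully open they stand 13 mm farther back than shut.
Start: joints at [-1.292, 0.527, 1.433, -0, 1.181, -0.178], TCP at [0.276, -0.561, 0.304] pointing down, gripper open.
Joint ranges: [-3.08, 3.08], [-0.75, 2.2], [0.22, 2.44], [-1.43, 4.57], [0, 2.65], [-2.85, 2.85]. Speed limits (rad/s): [2.79, 2.79, 3.14, 3.14, 3.14, 3.14].

## Interface

Orientations are given as a unit quaternion [x, y, z, w].
In Python, from station import manip, cams, order gives the robot as it stands. The module is installed in compiled form; this text tells all that it offers.
- The arm moves only by the tool drive_tool, never from a script. Its arguments are lists of equal length, an entry for each row: "linear": the shift along the tool's x, y, z in mm, a list of three; "rot": the turn, a rotation vector about the tool's x, y, z in degrees, a list of three; "hand": the finger opening in mm, from 0 to 85.4. A call has 1 to 20 rows; each row shifts and turns the pose as measured when the row begins, along the tool's axes as they then stand; what a row does not reach is not made up. A row lasts 1/12 s, in which the tool goes at most 41.7 mm and 7.16 degrees, less where a joint would pass 70% of its speed; a pose out of reach is approached as far as the arm can. A call with a gripper value outside its range is refused whole. The fingers move at their own pace and stop on an object; "force" is the grip in N (left out, the last holds). Time passes only in rows, so rows that do not move let the fingers close. It gives the time, the measured TCP pose, the force and the opening at its end, in the units of the state.
- manip.sense(): the state, without advancing time (a new reading comes with each control period).
- cams.snapshot(name): name is "side" or "top" or "wrist"; returns the picture (420x560x3 uint8, red, green, blue); there is no depth.
- cams.camera_model(name): a dict with "vfov" (degrees; the focal length in pixels is half the picture's height over the tangent of half this angle, whatever the lens; pixels are square), "cx", "cy" (the principal point, pixels), "rvec" (rotation vector, rad) and "tvec" (3), from world to camera coordinates, as OpenCV has them. Camera axes: x right, y down, z forward; pixel columns grow to the right and rows downward; lengths in m; the calibration is good to about 2 mm. A picture is of the moment at which its call begins: read the wrist's pose just before it. camera_model takes no time and is no camera call; for the wrist camera it gives the pose at the moment of the call.
- order.sign_off(): hands the job in, once; it reports no verdict.
Trained networks look in the newest picture that a camera, given by its name, has taken for a name from the list of things; names that differ only in an ending like _2 or _b are one class to them, and where a whole thing is asked for, a point or a joint stands for the part that bears it (a point fixed in the world has none). Each returns a list of dicts, best first, with "score" (0 to 1); they miss things now and then, are a little off and sometimes report something else, mostly with a low value. They report only what shows in the picture. A call takes as long as a camera call. They do not tell look-alikes from the thing itself.
- cams.regions_of(label, camera): "pixels" (420x560 bool, what is visible of it) and "rect" ([left, top, right, bottom] in pixels, round what is visible of it).
- cams.spot_point(label, camera): "at" ([column, row] in pixels: a listed point, or the origin of a listed thing).
The state is a dict: "t": time; "q": joint angles; "qd": joint speeds; "tau": joint torques, N m; "tcp_pos": TCP position; "tool_rot": TCP orientation; "force": force on the tool from outside, world axes, zero at the start; "ft_torque": the same for the moment, N m; "finger_gap": opening from 0.0 (shut) to 1.0 (fully open).
Only numpy, scipy, OpenCV 4.12 (cv2) and the standard library are available. Lean on these libraries where they do the work, as an engineer would, in place of code of your own. Each camera call takes 0.05 s, during which the arm holds its last target. There are 200 camera calls.

## Working session

There is one attempt and no reset: what is moved stays moved. The work goes in short steps, Python scripts to look and compute and a tool call to move; the robot and the scene stay as the last step left them, time stands still between calls to the robot, and variables do not carry over. Pictures are saved under pics/ and viewed, about 8 in all and at most 12, crops included, and the job is handed in when it is done.

Besides the shell and the picture viewer there is one more tool, called after "Request:" in YAML: its name, and indented under it one key for each argument. drive_tool: Moves the arm, as the interface text tells. Its arguments: {"type":"object","properties":{"linear":{"type":"array","items":{"type":"array","items":{"type":"number"}}},"rot":{"type":"array","items":{"type":"array","items":{"type":"number"}}},"hand":{"type":"array","items":{"type":"number"}},"force":{"type":"number"}},"required":["linear","rot","hand"]}

```bash
mkdir -p pics; cat > h.py <<'E'
import numpy as np, cv2
from scipy.spatial.transform import Rotation as R
from station import manip, cams, order
def model(n):
    m=cams.camera_model(n); f=210/np.tan(np.radians(m['vfov'])/2)
    K=np.array([[f,0,m['cx']],[0,f,m['cy']],[0,0,1.]])
    return K,np.array(m['rvec'],float),np.array(m['tvec'],float)
def ray(n,px,M=None):
    K,r,t=M or model(n); Rm=R.from_rotvec(r).as_matrix()
    d=Rm.T@np.linalg.inv(K)@np.array([px[0],px[1],1.]); return -Rm.T@t,d/np.linalg.norm(d)
def atz(n,px,z,M=None):
    c,d=ray(n,px,M); return c+d*(z-c[2])/d[2]
def proj(n,P,M=None):
    K,r,t=M or model(n); return cv2.projectPoints(np.array(P,float).reshape(-1,3),r,t,K,None)[0].reshape(-1,2)
def save(n,im): cv2.imwrite('pics/'+n+'.png',im[:,:,::-1])
E
python3 - <<'E'
from h import *
ims=[]
for c in ['top','side']:
    im=cams.snapshot(c); ims.append(im); M=model(c); print(c,M[0][0,0],ray(c,(280,210))); save(c,im)
    for l,z in [('scanner_grip',.077),('scanner_window',.02),('cradle',0),('label_center',.13),('pin_head',.113),('case',0),('pump_bottle',0),('glove_box',0),('wipes_jar',0)]:
        for d in cams.spot_point(l,c)[:3]: print(l,round(d['score'],2),np.round(d['at'],1),atz(c,d['at'],z).round(3))
s=manip.sense();print(manip.tip_reach,s['tcp_pos'],s['tool_rot'],s['t'])
E
```

```text
top 484.64890784305123 (array([0.43530868, 0.0167271 , 1.37245085]), array([ 0.07857971,  0.00791608, -0.9968764 ]))
scanner_grip 0.94 [341.5 286.5] [ 0.332 -0.134  0.077]
scanner_grip 0.86 [256.  291.9] [0.321 0.093 0.077]
scanner_grip 0.76 [221.3 187.8] [0.599 0.184 0.077]
scanner_window 0.97 [233.1 273.2] [0.368 0.159 0.02 ]
scanner_window 0.91 [144.1 280.9] [0.35  0.405 0.02 ]
scanner_window 0.9 [371.5 294.1] [ 0.305 -0.223  0.02 ]
cradle 0.78 [224.1 189.7] [0.603 0.186 0.   ]
label_center 0.92 [372.7 162.8] [ 0.653 -0.215  0.13 ]
label_center 0.68 [292.7 127.1] [ 0.749 -0.009  0.13 ]
pin_head 0.67 [376.  220.7] [ 0.504 -0.223  0.113]
case 0.77 [364.  175.6] [ 0.639 -0.214  0.   ]
pump_bottle 0.56 [295.7 125.4] [ 0.787 -0.02   0.   ]
glove_box 0.57 [468.7 197.2] [ 0.574 -0.512  0.   ]
wipes_jar 0.84 [104.1 214.4] [0.537 0.525 0.   ]
side 490.8086257835045 (array([-0.02336573,  1.02650419,  0.74402211]), array([ 0.411244  , -0.78303213, -0.46662517]))
scanner_grip 0.96 [216.9 259.5] [0.589 0.203 0.077]
scanner_grip 0.86 [362.2 236.2] [ 0.3   -0.049  0.077]
scanner_grip 0.59 [336.4 282.9] [0.288 0.171 0.077]
scanner_window 0.94 [381.1 222.3] [ 0.303 -0.241  0.02 ]
scanner_window 0.92 [207.6 266.2] [0.646 0.17  0.02 ]
scanner_window 0.7 [308.6 288.6] [0.367 0.147 0.02 ]
cradle 0.56 [218.8 281.5] [0.599 0.192 0.   ]
label_center 0.93 [269.8 173.3] [ 0.658 -0.21   0.13 ]
pin_head 0.57 [314.5 188.2] [ 0.501 -0.199  0.113]
case 0.85 [277.8 211.9] [ 0.633 -0.207  0.   ]
pump_bottle 0.75 [207.  230.9] [ 0.774 -0.011  0.   ]
glove_box 0.92 [327.6 182. ] [ 0.573 -0.485  0.   ]
wipes_jar 0.82 [151.2 380.5] [0.539 0.527 0.   ]
wipes_jar 0.23 [219.2 282. ] [0.596 0.193 0.   ]
0.0726 [ 0.27568826 -0.56087405  0.30390814] [ 9.74029555e-01  2.26420906e-01 -4.05483043e-06 -1.17783823e-05] 1.0
```

View pics/top.png

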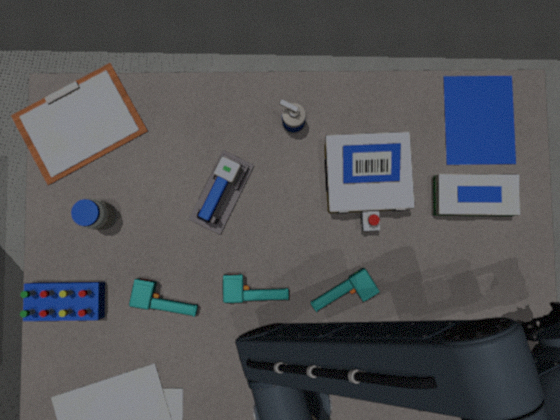

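View pics/side.png

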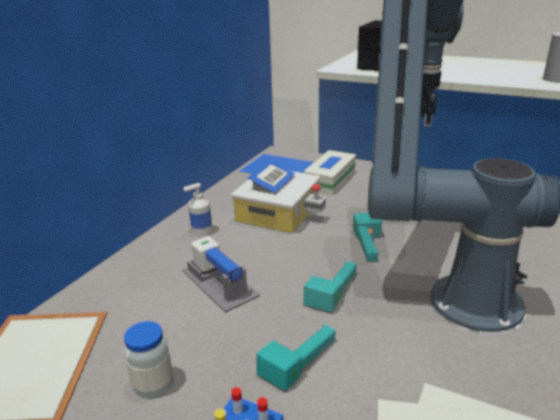

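The scene shows one blue-and-white scanner in its cradle, at top (221,188) and side (217,259). The look-alikes are three turquoise ones at top (165,298), (255,292) and (345,290). I choose the blue one, at about (0.594, 0.19), and will check it in a wrist crop. The case with its pin is at top (370,170) / (373,220), facing the robot. I'm moving above the scanner now.

Request:
drive_tool:
  linear:
    - [30.8,-26.7,0]
    - [30.8,-26.7,0]
    - [30.8,-26.7,0]
    - [30.8,-26.7,0]
    - [30.8,-26.7,0]
    - [30.8,-26.7,0]
    - [30.8,-26.7,0]
    - [30.8,-26.7,0]
    - [30.8,-26.7,0]
    - [30.8,-26.7,0]
    - [30.8,-26.7,0]
    - [30.8,-26.7,0]
    - [30.8,-26.7,0]
    - [30.8,-26.7,0]
    - [30.8,-26.7,0]
    - [30.8,-26.7,0]
    - [30.8,-26.7,0]
    - [30.8,-26.7,0]
    - [30.8,-26.7,0]
    - [30.8,-26.7,0]
  rot:
    - [0,0,0]
    - [0,0,0]
    - [0,0,0]
    - [0,0,0]
    - [0,0,0]
    - [0,0,0]
    - [0,0,0]
    - [0,0,0]
    - [0,0,0]
    - [0,0,0]
    - [0,0,0]
    - [0,0,0]
    - [0,0,0]
    - [0,0,0]
    - [0,0,0]
    - [0,0,0]
    - [0,0,0]
    - [0,0,0]
    - [0,0,0]
    - [0,0,0]
  hand: [85,85,85,85,85,85,85,85,85,85,85,85,85,85,85,85,85,85,85,85]

```text
t: 2.67
tcp_pos: [0.6029, 0.1965, 0.3004]
tool_rot: [0.976, 0.219, 0.004, 0.009]
force: [0.6, -0.6, 0.6]
finger_gap: 0.994
```

Request:
drive_tool:
  linear:
    - [0,0,0]
    - [0,0,0]
    - [0,0,0]
    - [0,0,0]
    - [0,0,0]
    - [0,0,0]
    - [0,0,0]
    - [0,0,0]
    - [0,0,0]
    - [0,0,0]
    - [0,0,0]
    - [0,0,0]
    - [0,0,0]
    - [0,0,0]
    - [0,0,0]
    - [0,0,0]
    - [0,0,0]
    - [0,0,0]
    - [0,0,0]
  rot:
    - [0,0,-7.1]
    - [0,0,-7.1]
    - [0,0,-7.1]
    - [0,0,-7.1]
    - [0,0,-7.1]
    - [0,0,-7.1]
    - [0,0,-7.1]
    - [0,0,-7.1]
    - [0,0,-7.1]
    - [0,0,-7.1]
    - [0,0,-7.1]
    - [0,0,-7.1]
    - [0,0,-7.1]
    - [0,0,-7.1]
    - [0,0,-7.1]
    - [0,0,-7.1]
    - [0,0,-7.1]
    - [0,0,-7.1]
    - [0,0,0]
  hand: [85,85,85,85,85,85,85,85,85,85,85,85,85,85,85,85,85,85,85]

```text
t: 4.25
tcp_pos: [0.6057, 0.2097, 0.299]
tool_rot: [0.22, 0.975, -0.004, 0.009]
force: [1.2, -0.7, -0.2]
finger_gap: 0.993
```

```bash
python3 - <<'E'
from h import *
s=manip.sense();print(s['t'],s['tcp_pos'].round(4) if hasattr(s['tcp_pos'],'round') else s['tcp_pos'],R.from_quat(s['tool_rot']).as_matrix().round(3),np.round(s['q'],2),s['force'])
M=model('wrist');c,d=ray('wrist',(280,210),M);print(c,d)
im=cams.snapshot('wrist');save('w1',im)
for l,z in [('scanner_grip',.077),('scanner_window',.02),('scanner',.02),('cradle',0)]:
    for d in cams.spot_point(l,'wrist')[:2]: print(l,round(d['score'],2),np.round(d['at'],1),atz('wrist',d['at'],z,M).round(4))
E
```

```text
4.25 [0.6057 0.2097 0.299 ] [[-0.903  0.429  0.016]
 [ 0.429  0.903 -0.011]
 [-0.019 -0.004 -1.   ]] [ 0.16  0.55  1.4  -0.02  1.17 -0.96] [ 1.18663664 -0.66186963 -0.18461448]
[0.53115914 0.24555794 0.36736922] [ 0.30535698 -0.14702429 -0.94081931]
scanner_grip 0.94 [261.6 187.7] [0.5995 0.1944 0.077 ]
scanner 0.69 [265.8 171. ] [0.5985 0.1964 0.02  ]
```

View pics/w1.png

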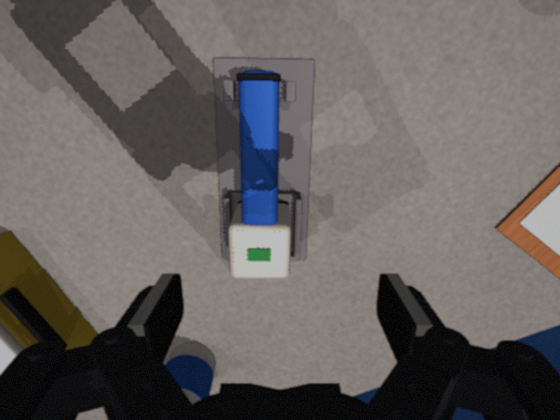

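The picture confirms the choice: blue handle (column 240–280, rows 70–222) and white head with a green spot (259,255), in the grey cradle. I'm refining the pose.

```bash
python3 - <<'E'
from h import *
f=lambda p,z:atz('wrist',p,z)
e=f((259.5,72),.092);j=f((260,223),.092);fr=(f((231,277),.095)+f((289.5,277),.095))/2
print(e,j,fr)
for a,b in((e,j),(e,fr)): v=b-a;print(np.linalg.norm(v),np.degrees(np.arctan2(v[1],v[0])))
u=(fr-e)/np.linalg.norm(fr-e);print('grip',e+95*u/1000,fr-85*u/1000)
a=(f((214,58),.008)+f((314,59),.008))/2;b=(f((221,261),.008)+f((307,261),.008))/2;v=b-a
print('cradle',(a+b)/2,np.linalg.norm(v),np.degrees(np.arctan2(v[1],v[0])))
# side/top triangulated grip and case points
def tri(p,q):
    c1,d1=ray('top',p);c2,d2=ray('side',q);A=np.c_[d1,-d2];t=np.linalg.lstsq(A,c2-c1,rcond=None)[0];return (c1+t[0]*d1+c2+t[1]*d2)/2
print('tri grip',tri((221.3,187.8),(216.9,259.5)),'label',tri((372.7,162.8),(269.8,173.3)),'pin',tri((376,220.7),(314.5,188.2)))
E
```

```text
[0.514452   0.23615763 0.092     ] [0.62388413 0.18154195 0.092     ] [0.67052897 0.15852289 0.095     ]
0.12230398370245531 -26.52298740524358
0.174344981973182 -26.44635593501985
grip [0.59949782 0.19385472 0.09363469] [0.59443534 0.19637287 0.09353738]
cradle [0.59893659 0.19348322 0.008     ] 0.22030101640377675 -26.479916979060558
tri grip [0.60106526 0.18601783 0.06320126] label [ 0.6565138  -0.21398341  0.12852367] pin [ 0.5079078  -0.22390472  0.1010802 ]
```

```bash
cat >> h.py <<'E'
def goto(p,Rt,n=None):
    "tool-frame total shift (mm), rotvec (deg) from now, direct"
    s=manip.sense(); Rc=R.from_quat(s['tool_rot']); d=Rc.inv().apply(np.array(p)-s['tcp_pos'])*1000
    return d.round(1),np.degrees((Rc.inv()*Rt).as_rotvec()).round(2)
def down(yaw): # tool x at yaw deg, z down
    y=np.radians(yaw); x=np.array([np.cos(y),np.sin(y),0]); z=np.array([0,0,-1.])
    return R.from_matrix(np.c_[x,np.cross(z,x),z])
E
python3 -c "
from h import *
print(goto([.5985,.1942,.20],down(153.5)))"
```

```text
(array([  1.6, -16.8,  99.1]), array([-0.19,  1.1 ,  0.87]))
```

Request:
drive_tool:
  linear:
    - [0.5,-6,33]
    - [0.5,-6,33]
    - [0.5,-5,33]
    - [0,0,0]
  rot:
    - [0,0.4,0.3]
    - [-0.1,0.4,0.3]
    - [-0.1,0.3,0.3]
    - [0,0,0]
  hand: [85,85,85,85]

```text
t: 4.83
tcp_pos: [0.601, 0.1951, 0.2015]
tool_rot: [0.232, 0.973, 0.003, 0.005]
force: [-0.9, 0.6, -1.3]
finger_gap: 0.995
```

```bash
python3 -c "
from h import *
print(goto([.5985,.1942,.131],down(153.5)))
im=cams.snapshot('wrist');save('w2',im);print([(d['score'],d['at'],atz('wrist',d['at'],.077)) for d in cams.spot_point('scanner_grip','wrist')[:2]])"
```

```text
(array([ 2.5, -2.5, 70.5]), array([ 0.44,  0.52, -0.34]))
[(0.78, [273.5, 227.7], array([0.60448715, 0.19451017, 0.077     ]))]
```

View pics/w2.png

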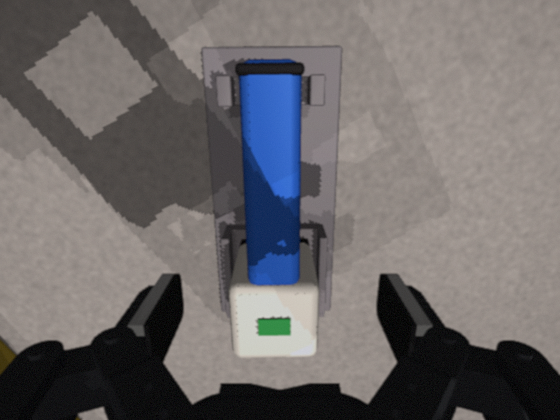

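The scanner sits centred between the fingers: handle 240–302 wide, junction at row 283, head front at row 356.

```bash
python3 -c "
from h import *
from scipy.optimize import least_squares
O=np.array([[-95,0,72],[30,-16,72],[30,16,72],[85,-27,75],[85,27,75]])/1000
P=np.array([[270.5,64],[248,283],[300,283],[234,356],[315,356]])
M=model('wrist')
for flip in (1,-1):
  def w(a): return R.from_euler('z',a[2]).apply(O*[1,flip,1])+[a[0],a[1],.02]
  r=least_squares(lambda a:(proj('wrist',w(a),M)-P).ravel(),[.599,.194,-.46],x_scale=[.01,.01,.1]);print(r.x[:2],np.degrees(r.x[2]),r.fun.reshape(-1,2).round(1))
"
```

```text
[0.60482943 0.1941356 ] -26.380875738166655 [[ 0.3 -0.4]
 [-0.1 -0.1]
 [-0.5 -0.8]
 [ 0.   1.5]
 [ 0.2  0.3]]
[0.60592778 0.19363335] -26.24682791201763 [[ -0.    2.3]
 [ 51.7   0.8]
 [-51.9   1.6]
 [ 81.5   1.6]
 [-80.5   3. ]]
```

```bash
python3 -c "
from h import *
print(goto([.604,.194,.131],down(153.6)))
a=(atz('wrist',(203,47),.008)+atz('wrist',(341,46),.008))/2;print(a[:2]+.110*np.array([.895,-.446]))"
```

```text
(array([ 1. , -3.5, 76. ]), array([ 0.82,  1.04, -0.37]))
[0.60357663 0.19493812]
```

```bash
python3 -c "
from h import *
for i in range(4):
  s=manip.sense();print(s['t'],s['tcp_pos'],s['tool_rot'].round(4) if hasattr(s['tool_rot'],'round') else s['tool_rot']); 
  if i%2: cams.snapshot('wrist')"
```

```text
4.9333 [0.60478395 0.1963393  0.20707519] [0.2315 0.9728 0.0048 0.0105]
4.9333 [0.60478395 0.1963393  0.20707519] [0.2315 0.9728 0.0048 0.0105]
4.9833 [0.605903   0.19670474 0.20877656] [0.2312 0.9728 0.0056 0.0123]
4.9833 [0.605903   0.19670474 0.20877656] [0.2312 0.9728 0.0056 0.0123]
```

Request:
drive_tool:
  linear:
    - [0,-3,8]
    - [0,0,0]
    - [0,0,0]
    - [0,0,0]
  rot:
    - [0.8,1.2,-0.4]
    - [0,0,0]
    - [0,0,0]
    - [0,0,0]
  hand: [85,85,85,85]

```text
t: 5.37
tcp_pos: [0.6089, 0.1955, 0.2081]
tool_rot: [0.227, 0.974, 0.003, 0.007]
force: [0.0, -0.4, 0.1]
finger_gap: 0.994
```

```bash
cat > meas.py <<'E'
from h import *
s=manip.sense();M=model('wrist');im=cams.snapshot('wrist');save('w3',im);s2=manip.sense()
print(s['tcp_pos'],s2['tcp_pos'],s['tool_rot'])
# blue handle & head by network
for l,z in (('scanner_grip',.077),('scanner',.02),('scanner_window',.02)):
    for d in cams.spot_point(l,'wrist')[:1]: print(l,d['score'],atz('wrist',d['at'],z,M).round(4))
hsv=cv2.cvtColor(im,cv2.COLOR_RGB2HSV)
m=((hsv[...,0]>105)&(hsv[...,0]<125)&(hsv[...,1]>150)&(hsv[...,2]>60)).astype(np.uint8); m[:, :200]=0;m[:,360:]=0;m[330:]=0
ys,xs=np.nonzero(m); print('handle px',xs.min(),xs.max(),ys.min(),ys.max())
for y in (ys.max()-8,): 
    x=xs[ys==y]; j=atz('wrist',((x.min()+x.max())/2,ys.max()+1),.092,M); print('junction',j, 'grip',j-.030*np.array([.895,-.446,0]))
E
python3 meas.py
```

```text
[0.60890779 0.19548883 0.20814231] [0.60905277 0.19554736 0.20832828] [0.2269165  0.97388504 0.00349823 0.00667861]
scanner_grip 0.27 [0.5831 0.203  0.077 ]
handle px 234 294 46 268
junction [0.62499073 0.18013104 0.092     ] grip [0.59814073 0.19351104 0.092     ]
```

```bash
python3 -c "
from h import *
print(goto([.5983,.1937,.15],down(153.5)))"
```

```text
(array([ 8.9, -6.5, 57.3]), array([0.52, 0.59, 0.27]))
```

Request:
drive_tool:
  linear:
    - [5,-3,12]
    - [3,-2,14]
    - [2,-1,14]
    - [0,0,10]
    - [0,0,5]
    - [0,0,0]
    - [0,0,0]
  rot:
    - [0.3,0.3,0.2]
    - [0.2,0.3,0.1]
    - [0,0,0]
    - [0,0,0]
    - [0,0,0]
    - [0,0,0]
    - [0,0,0]
  hand: [85,85,85,85,85,85,85]

```text
t: 6.15
tcp_pos: [0.5942, 0.1944, 0.147]
tool_rot: [0.23, 0.973, -0.001, -0.002]
force: [0.6, 0.8, 0.3]
finger_gap: 1.0
```

```bash
python3 -c "
from h import *
print(goto([.5983,.1937,.131],down(153.5)))"
```

```text
(array([-4. ,  1.2, 16. ]), array([-0.14, -0.22, -0.08]))
```

Request:
drive_tool:
  linear:
    - [-2,0.6,6]
    - [-1,0.3,5]
    - [0,0,3]
    - [0,0,1]
    - [0,0,0]
    - [0,0,0]
  rot:
    - [0,0,0]
    - [0,0,0]
    - [0,0,0]
    - [0,0,0]
    - [0,0,0]
    - [0,0,0]
  hand: [85,85,85,85,85,85]

```text
t: 6.65
tcp_pos: [0.5993, 0.1939, 0.132]
tool_rot: [0.23, 0.973, -0.0, -0.0]
force: [-0.3, 0.4, -0.4]
finger_gap: 0.995
```

```bash
python3 -c "
from h import *
print(goto([.5983,.1937,.131],down(153.5)))
M=model('wrist');im=cams.snapshot('wrist');save('w4',im);s=manip.sense();print(s['tcp_pos'],s['force'])"
```

```text
(array([ 0.7, -0.7,  1. ]), array([-0.01, -0.02, -0.09]))
[0.59928733 0.19392709 0.1320599 ] [-0.24407552  0.07857009  0.00685336]
```

View pics/w4.png

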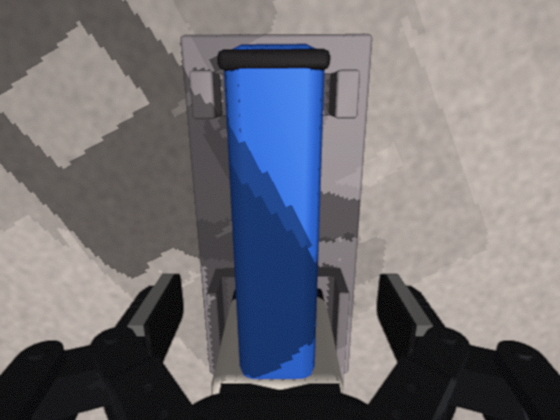

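The handle (232–322 columns, centre ≈277) is centred between the fingers (280), so I'm closing.

Request:
drive_tool:
  linear:
    - [0,0,0]
    - [0,0,0]
    - [0,0,0]
    - [0,0,0]
    - [0,0,0]
    - [0,0,0]
    - [0,0,0]
    - [0,0,0]
    - [0,0,0]
    - [0,0,0]
  rot:
    - [0,0,0]
    - [0,0,0]
    - [0,0,0]
    - [0,0,0]
    - [0,0,0]
    - [0,0,0]
    - [0,0,0]
    - [0,0,0]
    - [0,0,0]
    - [0,0,0]
  hand: [20,20,20,20,20,20,20,20,20,20]
  force: 70

```text
t: 7.53
tcp_pos: [0.5995, 0.194, 0.1333]
tool_rot: [0.23, 0.973, 0.0, 0.001]
force: [-0.5, -0.4, 0.9]
finger_gap: 0.363
```

```bash
python3 -c "
from h import *
s=manip.sense();print(s['t'],s['tcp_pos'],s['tool_rot'],s['force'],s['ft_torque'],s['finger_gap']*85.4)
np.savez('grasp.npz',p=s['tcp_pos'],q=s['tool_rot'])"
```

```text
7.5333 [0.59948906 0.19397352 0.13326562] [2.29972589e-01 9.73196956e-01 1.83475712e-04 5.09765088e-04] [-0.48446051 -0.37314277  0.90087823] [0.02087825 0.10962834 0.01501411] 30.98341994301748
```

Request:
drive_tool:
  linear:
    - [0,0,-3]
    - [0,0,-5]
    - [0,0,-8]
    - [0,0,-12]
    - [0,0,-15]
    - [0,0,-20]
    - [0,0,-20]
    - [0,0,-20]
    - [0,0,-20]
    - [0,0,-15]
    - [0,0,-8]
    - [0,0,0]
    - [0,0,0]
  rot:
    - [0,0,0]
    - [0,0,0]
    - [0,0,0]
    - [0,0,0]
    - [0,0,0]
    - [0,0,0]
    - [0,0,0]
    - [0,0,0]
    - [0,0,0]
    - [0,0,0]
    - [0,0,0]
    - [0,0,0]
    - [0,0,0]
  hand: [20,20,20,20,20,20,20,20,20,20,20,20,20]

```text
t: 8.62
tcp_pos: [0.5966, 0.1939, 0.292]
tool_rot: [0.23, 0.973, -0.0, -0.001]
force: [-1.4, 0.6, -3.5]
finger_gap: 0.366
```

```bash
python3 - <<'E'
from h import *
s=manip.sense();print(s['t'],s['tcp_pos'],s['tool_rot'],s['force'],s['ft_torque'],s['finger_gap']*85.4)
M=model('wrist');im=cams.snapshot('wrist');save('w5',im)
E
```

```text
8.6167 [0.59656566 0.19389539 0.29198895] [ 2.29903394e-01  9.73212452e-01 -2.35096158e-04 -1.37746507e-03] [-1.41143146  0.62444847 -3.52706788] [ 0.0454818  -0.00876204  0.01239772] 31.275526443898762
```

View pics/w5.png

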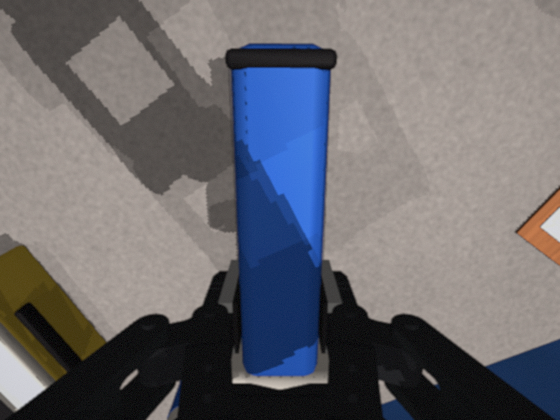

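The scanner is firmly held, parallel to the fingers and centred at column 281. Next I work out the case pose and the aiming pose.

```bash
python3 - <<'E'
from h import *
im=cv2.imread('pics/top.png')[:,:,::-1]
c=[(329,212),(414,209),(411,132),(326,134)]
w=np.array([atz('top',p,.1) for p in c]);print(w.round(4),w.mean(0))
fe=w[0]-w[1];be=w[3]-w[2];le=w[3]-w[0];re=w[2]-w[1]
for v in(fe,be): print(np.linalg.norm(v),np.degrees(np.arctan2(-v[0],v[1])))
for v in(le,re): print(np.linalg.norm(v),np.degrees(np.arctan2(v[1],v[0])))
# label centre from white blob inside blue panel
g=im[140:185,338:405].astype(int); m=((g.min(2)>110)).astype(np.uint8)
print('regions')
for n in('top','side'):
    cams.snapshot(n)
    for l in ('label_center','pin_head','case'):
        print(n,l,[(round(d['score'],2),np.round(d['at'],1)) for d in cams.spot_point(l,n)[:2]])
crop=cv2.resize(im[120:245,310:430],None,fx=5,fy=5,interpolation=cv2.INTER_CUBIC)[:600];save('crop',crop)
E
```

```text
[[ 0.5289 -0.1022  0.1   ]
 [ 0.5343 -0.3269  0.1   ]
 [ 0.7406 -0.3252  0.1   ]
 [ 0.7374 -0.0979  0.1   ]] [ 0.63530842 -0.21307302  0.1       ]
0.22480449540297606 1.3787935514586613
0.22730429187015597 0.8060867622082674
0.20860815386517842 1.1708511866037128
0.20636029442643694 0.4776355579548835
regions
top label_center [(0.86, array([372.6, 160.5]))]
top pin_head [(0.48, array([372.3, 219.2]))]
top case [(0.95, array([366.3, 174.8])), (0.66, array([471.3, 195.6]))]
side label_center [(0.89, array([272.8, 173.9]))]
side pin_head [(0.67, array([313.3, 189.3]))]
side case [(0.91, array([279.2, 211.2]))]
```

View pics/crop.png

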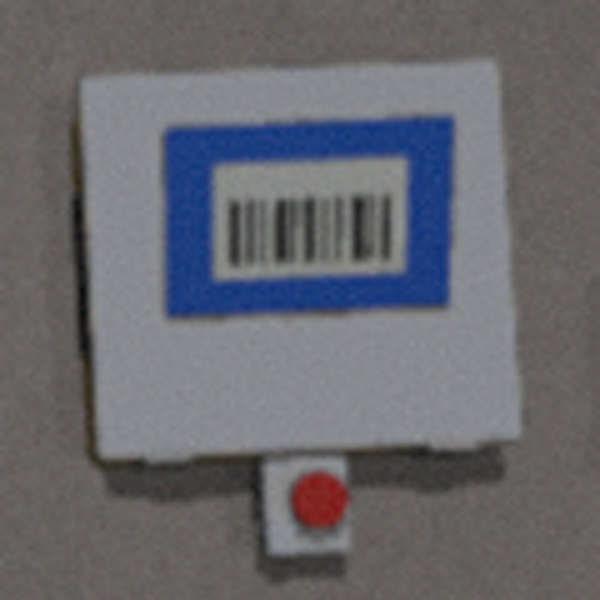

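Case: lid measured at 225×207 mm (given 226×206), centre (0.635,-0.213), yaw about 1°. Label at top ≈(372,163), pin head ≈(374,220). Both agree with the geometry given.

```bash
cat >> h.py <<'E'
from scipy.linalg import logm,expm
def screw(p,Rt,n):
    s=manip.sense();A=np.eye(4);A[:3,:3]=R.from_quat(s['tool_rot']).as_matrix();A[:3,3]=s['tcp_pos']
    B=np.eye(4);B[:3,:3]=Rt.as_matrix();B[:3,3]=p
    X=np.real(logm(np.linalg.inv(A)@B))/n; st=expm(X)
    print('row lin',(st[:3,3]*1000).round(2),'rot',np.degrees(R.from_matrix(st[:3,:3]).as_rotvec()).round(2))
    for k in (n//4,n//2,3*n//4,n): print((A@expm(X*k))[:3,3].round(3))
def aim(dist=.08,L=(.653,-.214,.13),yaw=1.):
    a,t=np.radians(yaw),np.radians(20);c=R.from_euler('z',a)
    n=c.apply([-np.sin(t),0,np.cos(t)]);y=c.apply([0,1,0]);z=-n
    Rt=R.from_matrix(np.c_[y,np.cross(z,y),z]); return np.array(L)+dist*n-Rt.apply([-.0575,0,.113]),Rt
E
python3 - <<'E'
from h import *
print(atz('top',(372,163.4),.13),atz('top',(374,220),.113))
p,Rt=aim();print(p)
screw(aim(.11)[0],Rt,18)
s=manip.sense();print(s['tcp_pos'],np.round(s['q'],2))
E
```

```text
[ 0.65179479 -0.21327384  0.13      ] [ 0.50568258 -0.21801633  0.113     ]
[ 0.58599665 -0.15766079  0.31136068]
row lin [-16.51 -12.01  -4.25] rot [-1.01 -0.61  3.43]
[0.627 0.118 0.307]
[0.637 0.016 0.325]
[ 0.622 -0.065  0.334]
[ 0.576 -0.158  0.34 ]
[0.59655961 0.19387745 0.2904447 ] [ 0.14  0.55  1.44  0.    1.16 -0.97]
```

Request:
drive_tool:
  linear:
    - [-8,-6,-4]
    - [-16.5,-12,-4.2]
    - [-16.5,-12,-4.2]
    - [-16.5,-12,-4.2]
    - [-16.5,-12,-4.2]
    - [-16.5,-12,-4.2]
    - [-16.5,-12,-4.2]
    - [-16.5,-12,-4.2]
    - [-16.5,-12,-4.2]
    - [-16.5,-12,-4.2]
    - [-16.5,-12,-4.2]
    - [-16.5,-12,-4.2]
    - [-16.5,-12,-4.2]
    - [-16.5,-12,-4.2]
    - [-16.5,-12,-4.2]
    - [-16.5,-12,-4.2]
    - [-8,-6,-4]
    - [0,0,0]
    - [0,0,0]
  rot:
    - [-0.5,-0.3,1.7]
    - [-1,-0.6,3.4]
    - [-1,-0.6,3.4]
    - [-1,-0.6,3.4]
    - [-1,-0.6,3.4]
    - [-1,-0.6,3.4]
    - [-1,-0.6,3.4]
    - [-1,-0.6,3.4]
    - [-1,-0.6,3.4]
    - [-1,-0.6,3.4]
    - [-1,-0.6,3.4]
    - [-1,-0.6,3.4]
    - [-1,-0.6,3.4]
    - [-1,-0.6,3.4]
    - [-1,-0.6,3.4]
    - [-1,-0.6,3.4]
    - [-0.5,-0.3,1.7]
    - [0,0,0]
    - [0,0,0]
  hand: [20,20,20,20,20,20,20,20,20,20,20,20,20,20,20,20,20,20,20]

```text
t: 10.65
tcp_pos: [0.5888, -0.1483, 0.3441]
tool_rot: [0.67, 0.724, 0.112, 0.115]
force: [0.7, -0.8, -3.3]
finger_gap: 0.362
```

```bash
python3 - <<'E'
from h import *
p,Rt=aim();screw(p,Rt,6)
s=manip.sense();print(s['t'],s['tcp_pos'],np.round(s['q'],2),s['finger_gap']*85.4)
E
```

```text
row lin [-1.47 -2.3   4.99] rot [-0.25 -0.02  0.57]
[ 0.588 -0.15   0.339]
[ 0.587 -0.153  0.328]
[ 0.587 -0.155  0.322]
[ 0.586 -0.158  0.311]
10.65 [ 0.58878642 -0.14832261  0.34407563] [-0.49  0.38  1.61  0.2   0.88 -0.68] 30.877662547979774
```

Request:
drive_tool:
  linear:
    - [-1.5,-2.3,5]
    - [-1.5,-2.3,5]
    - [-1.5,-2.3,5]
    - [-1.5,-2.3,5]
    - [-1.5,-2.3,5]
    - [-1,-1.5,3]
    - [0,0,0]
    - [0,0,0]
    - [0,0,0]
  rot:
    - [-0.3,0,0.6]
    - [-0.3,0,0.6]
    - [-0.3,0,0.6]
    - [-0.3,0,0.6]
    - [-0.2,0,0.6]
    - [-0.1,0,0.4]
    - [0,0,0]
    - [0,0,0]
    - [0,0,0]
  hand: [20,20,20,20,20,20,20,20,20]

```text
t: 11.4
tcp_pos: [0.5873, -0.1533, 0.3082]
tool_rot: [0.69, 0.703, 0.126, 0.118]
force: [0.4, -0.6, -1.9]
finger_gap: 0.365
```

```bash
python3 - <<'E'
from h import *
p,Rt=aim();print(goto(p,Rt))
s=manip.sense();print(s['t'],s['tcp_pos'],np.abs(s['qd']).max(),s['finger_gap']*85.4)
M=model('side');im=cams.snapshot('side')
W=p+Rt.apply([-.0575,0,.113]);
for q in [W,p+Rt.apply([0,0,.056]),[.653,-.214,.13],p]: 
    x=proj('side',q,M)[0];print(x); cv2.circle(im,tuple(int(v) for v in x),2,(255,0,255),-1)
save('s2',cv2.resize(im[70:270,180:420],None,fx=3,fy=3))
E
```

```text
(array([-4.3, -0.2, -3.5]), array([-0.09, -0.45,  0.04]))
11.4 [ 0.58731812 -0.15332379  0.30816461] 0.003929004696029006 31.213533716404566
[278.98983836 151.64311448]
[275.79108804 141.76264159]
[271.80956071 173.08280536]
[281.31711876 124.80178105]
```

View pics/s2.png

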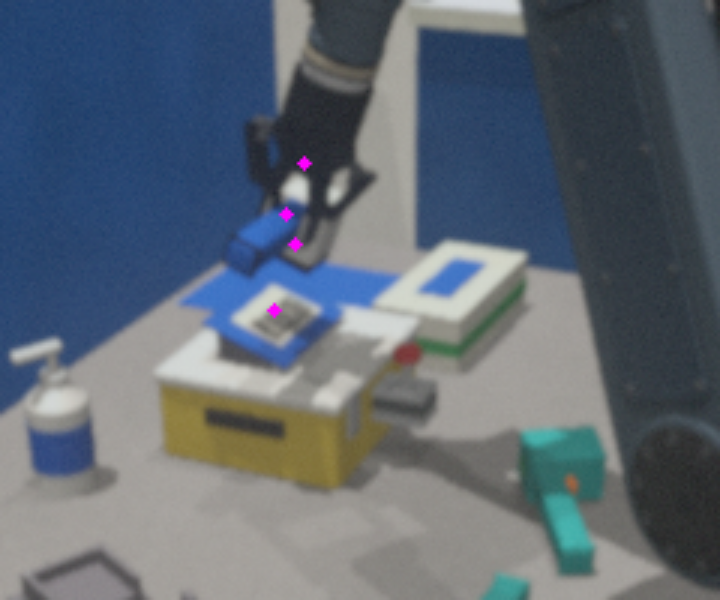

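The scanner hovers square over the label (projected label centre at (273,311), on the label's middle) and clears it. A small trim, then I hold.

Request:
drive_tool:
  linear:
    - [-2.5,0,-2]
    - [-1.5,0,-1]
    - [0,0,0]
    - [0,0,0]
    - [0,0,0]
    - [0,0,0]
    - [0,0,0]
    - [0,0,0]
    - [0,0,0]
    - [0,0,0]
    - [0,0,0]
    - [0,0,0]
    - [0,0,0]
    - [0,0,0]
    - [0,0,0]
    - [0,0,0]
    - [0,0,0]
    - [0,0,0]
    - [0,0,0]
    - [0,0,0]
  rot:
    - [0,-0.3,0]
    - [0,-0.2,0]
    - [0,0,0]
    - [0,0,0]
    - [0,0,0]
    - [0,0,0]
    - [0,0,0]
    - [0,0,0]
    - [0,0,0]
    - [0,0,0]
    - [0,0,0]
    - [0,0,0]
    - [0,0,0]
    - [0,0,0]
    - [0,0,0]
    - [0,0,0]
    - [0,0,0]
    - [0,0,0]
    - [0,0,0]
    - [0,0,0]
  hand: [20,20,20,20,20,20,20,20,20,20,20,20,20,20,20,20,20,20,20,20]

```text
t: 13.12
tcp_pos: [0.587, -0.1581, 0.3132]
tool_rot: [0.69, 0.703, 0.123, 0.124]
force: [-0.5, -0.4, -2.5]
finger_gap: 0.369
```

Request:
drive_tool:
  linear:
    - [0,0,0]
    - [0,0,0]
    - [0,0,0]
    - [0,0,0]
    - [0,0,0]
    - [0,0,0]
    - [0,0,0]
    - [0,0,0]
    - [0,0,0]
    - [0,0,0]
    - [0,0,0]
    - [0,0,0]
    - [0,0,0]
    - [0,0,0]
  rot:
    - [0,0,0]
    - [0,0,0]
    - [0,0,0]
    - [0,0,0]
    - [0,0,0]
    - [0,0,0]
    - [0,0,0]
    - [0,0,0]
    - [0,0,0]
    - [0,0,0]
    - [0,0,0]
    - [0,0,0]
    - [0,0,0]
    - [0,0,0]
  hand: [20,20,20,20,20,20,20,20,20,20,20,20,20,20]

```text
t: 14.28
tcp_pos: [0.587, -0.1581, 0.3132]
tool_rot: [0.69, 0.703, 0.123, 0.124]
force: [-0.4, 0.5, -3.6]
finger_gap: 0.364
```

```bash
python3 - <<'E'
from h import *
p,Rt=aim();print(goto(p,Rt))
s=manip.sense();print(s['t'],s['tcp_pos'],np.abs(s['qd']).max(),s['finger_gap']*85.4)
g=np.load('grasp.npz'); screw(g['p']+[0,0,.16],R.from_quat(g['q']),18)
screw(p,Rt,5)
E
```

```text
(array([ 0.4, -1.6,  1.4]), array([0.11, 0.2 , 0.08]))
14.2833 [ 0.58704598 -0.15808275  0.31320443] 0.0007525906861930026 31.082704565891245
row lin [17.4  10.82  2.54] rot [ 0.99  0.62 -3.43]
[ 0.623 -0.084  0.316]
[0.643 0.017 0.312]
[0.636 0.099 0.305]
[0.599 0.194 0.293]
row lin [ 0.09 -0.32  0.27] rot [0.02 0.04 0.02]
[ 0.587 -0.158  0.313]
[ 0.587 -0.158  0.312]
[ 0.586 -0.158  0.312]
[ 0.586 -0.158  0.311]
```

The hold lasted about 2.5 s, within 2 mm and 0.3° of the aim. Now I return it.

Request:
drive_tool:
  linear:
    - [8,5,0]
    - [17.4,10.8,2.5]
    - [17.4,10.8,2.5]
    - [17.4,10.8,2.5]
    - [17.4,10.8,2.5]
    - [17.4,10.8,2.5]
    - [17.4,10.8,2.5]
    - [17.4,10.8,2.5]
    - [17.4,10.8,2.5]
    - [17.4,10.8,2.5]
    - [17.4,10.8,2.5]
    - [17.4,10.8,2.5]
    - [17.4,10.8,2.5]
    - [17.4,10.8,2.5]
    - [17.4,10.8,2.5]
    - [17.4,10.8,2.5]
    - [8,5,1]
    - [0,0,0]
    - [0,0,0]
  rot:
    - [0.5,0.3,-1.7]
    - [1,0.6,-3.4]
    - [1,0.6,-3.4]
    - [1,0.6,-3.4]
    - [1,0.6,-3.4]
    - [1,0.6,-3.4]
    - [1,0.6,-3.4]
    - [1,0.6,-3.4]
    - [1,0.6,-3.4]
    - [1,0.6,-3.4]
    - [1,0.6,-3.4]
    - [1,0.6,-3.4]
    - [1,0.6,-3.4]
    - [1,0.6,-3.4]
    - [1,0.6,-3.4]
    - [1,0.6,-3.4]
    - [0.5,0.3,-1.7]
    - [0,0,0]
    - [0,0,0]
  hand: [20,20,20,20,20,20,20,20,20,20,20,20,20,20,20,20,20,20,20]

```text
t: 15.87
tcp_pos: [0.617, 0.1799, 0.3002]
tool_rot: [0.26, 0.965, 0.009, 0.015]
force: [0.9, -0.9, -2.7]
finger_gap: 0.362
```

```bash
python3 - <<'E'
from h import *
g=np.load('grasp.npz'); screw(g['p']+[0,0,.07],R.from_quat(g['q']),8)
print(manip.sense()['tcp_pos'],g['p'])
E
```

```text
row lin [ 2.94  0.32 12.08] rot [ 0.17  0.18 -0.45]
[0.613 0.184 0.276]
[0.609 0.187 0.252]
[0.604 0.191 0.227]
[0.599 0.194 0.203]
[0.61703999 0.17994338 0.30021036] [0.59948906 0.19397352 0.13326562]
```

Request:
drive_tool:
  linear:
    - [3,0.3,8]
    - [3,0.3,12]
    - [3,0.3,12]
    - [3,0.3,12]
    - [3,0.3,12]
    - [3,0.3,12]
    - [3,0.3,12]
    - [2,0.2,6]
    - [0,0,0]
    - [0,0,0]
    - [0,0,0]
  rot:
    - [0.2,0.2,-0.5]
    - [0.2,0.2,-0.5]
    - [0.2,0.2,-0.5]
    - [0.2,0.2,-0.5]
    - [0.2,0.2,-0.4]
    - [0.2,0.2,-0.4]
    - [0.1,0.1,-0.4]
    - [0,0.1,-0.3]
    - [0,0,0]
    - [0,0,0]
    - [0,0,0]
  hand: [20,20,20,20,20,20,20,20,20,20,20]

```text
t: 16.78
tcp_pos: [0.5985, 0.1886, 0.2017]
tool_rot: [0.232, 0.973, -0.002, -0.003]
force: [-0.0, -0.5, -3.1]
finger_gap: 0.363
```

```bash
python3 - <<'E'
from h import *
g=np.load('grasp.npz'); print(goto(g['p']+[0,0,.035],R.from_quat(g['q'])))
print(manip.sense()['tcp_pos'])
E
```

```text
(array([ 1.4,  5.4, 33.4]), array([-0.3 , -0.28, -0.22]))
[0.59854021 0.18862072 0.20169828]
```

Request:
drive_tool:
  linear:
    - [0.7,2.7,9]
    - [0.5,2,9]
    - [0.2,0.7,7]
    - [0,0,5]
    - [0,0,0]
    - [0,0,0]
    - [0,0,0]
  rot:
    - [-0.2,-0.1,-0.1]
    - [-0.1,-0.1,-0.1]
    - [0,0,0]
    - [0,0,0]
    - [0,0,0]
    - [0,0,0]
    - [0,0,0]
  hand: [20,20,20,20,20,20,20]

```text
t: 17.37
tcp_pos: [0.6017, 0.1948, 0.1705]
tool_rot: [0.23, 0.973, 0.002, 0.003]
force: [0.3, 0.0, -2.5]
finger_gap: 0.361
```

```bash
python3 - <<'E'
from h import *
g=np.load('grasp.npz'); print(goto(g['p'],R.from_quat(g['q'])))
s=manip.sense();print(s['tcp_pos'],s['force'])
E
```

```text
(array([ 1.8, -1.9, 37.2]), array([ 0.2 ,  0.19, -0.01]))
[0.60174837 0.19483592 0.17046015] [ 0.28480294  0.03435317 -2.52125245]
```

Request:
drive_tool:
  linear:
    - [0.6,-0.6,4]
    - [0.4,-0.4,5]
    - [0.2,-0.2,5]
    - [0,0,5]
    - [0,0,4]
    - [0,0,2]
    - [0,0,0]
    - [0,0,0]
  rot:
    - [0.1,0.1,0]
    - [0,0,0]
    - [0,0,0]
    - [0,0,0]
    - [0,0,0]
    - [0,0,0]
    - [0,0,0]
    - [0,0,0]
  hand: [20,20,20,20,20,20,20,20]

```text
t: 18.03
tcp_pos: [0.6006, 0.1941, 0.1433]
tool_rot: [0.23, 0.973, 0.001, 0.002]
force: [-0.0, -0.3, -3.1]
finger_gap: 0.364
```

```bash
python3 - <<'E'
from h import *
g=np.load('grasp.npz'); print(goto(g['p'],R.from_quat(g['q'])))
s=manip.sense();print(s['tcp_pos'],s['force'])
E
```

```text
(array([ 1. , -0.6, 10. ]), array([ 0.13,  0.15, -0.02]))
[0.60059399 0.19410675 0.14330901] [-0.03634554 -0.27283584 -3.0701161 ]
```

Request:
drive_tool:
  linear:
    - [0.5,-0.3,2]
    - [0.2,-0.1,2]
    - [0,0,2]
    - [0,0,1.5]
    - [0,0,1]
    - [0,0,0.5]
    - [0,0,0]
    - [0,0,0]
  rot:
    - [0.1,0.1,0]
    - [0,0,0]
    - [0,0,0]
    - [0,0,0]
    - [0,0,0]
    - [0,0,0]
    - [0,0,0]
    - [0,0,0]
  hand: [20,20,20,20,20,20,20,20]

```text
t: 18.7
tcp_pos: [0.6003, 0.1942, 0.134]
tool_rot: [0.23, 0.973, 0.001, 0.002]
force: [0.1, -0.6, -3.1]
finger_gap: 0.361
```

```bash
python3 - <<'E'
from h import *
g=np.load('grasp.npz'); print(goto(g['p'],R.from_quat(g['q'])))
s=manip.sense();print(s['tcp_pos'],s['force'])
E
```

```text
(array([ 0.6, -0.5,  0.7]), array([ 0.07,  0.12, -0.01]))
[0.60025738 0.19417805 0.13399806] [ 0.12206721 -0.58119459 -3.09698741]
```

Request:
drive_tool:
  linear:
    - [0,0,0.6]
    - [0,0,0.4]
    - [0,0,0]
    - [0,0,0]
    - [0,0,0]
  rot:
    - [0,0,0]
    - [0,0,0]
    - [0,0,0]
    - [0,0,0]
    - [0,0,0]
  hand: [20,20,20,20,20]

```text
t: 19.12
tcp_pos: [0.6005, 0.1942, 0.1335]
tool_rot: [0.23, 0.973, 0.001, 0.002]
force: [0.2, 0.7, -2.7]
finger_gap: 0.366
```

Request:
drive_tool:
  linear:
    - [0,0,0.8]
    - [0,0,0.5]
    - [0,0,0]
    - [0,0,0]
  rot:
    - [0,0,0]
    - [0,0,0]
    - [0,0,0]
    - [0,0,0]
  hand: [20,20,20,20]

```text
t: 19.45
tcp_pos: [0.6005, 0.1943, 0.1334]
tool_rot: [0.23, 0.973, 0.001, 0.002]
force: [0.5, -0.4, -2.2]
finger_gap: 0.36
```

Request:
drive_tool:
  linear:
    - [0,0,1.2]
    - [0,0,1]
    - [0,0,0.5]
  rot:
    - [0,0,0]
    - [0,0,0]
    - [0,0,0]
  hand: [20,20,20]

```text
t: 19.7
tcp_pos: [0.6006, 0.1943, 0.1333]
tool_rot: [0.23, 0.973, 0.001, 0.002]
force: [-0.4, -1.2, -0.1]
finger_gap: 0.362
```

The weight has come off (-3 N → 0), so it is seated. I open slowly, then rise.

Request:
drive_tool:
  linear:
    - [0,0,0]
    - [0,0,0]
    - [0,0,0]
    - [0,0,0]
    - [0,0,0]
    - [0,0,0]
    - [0,0,0]
    - [0,0,0]
    - [0,0,0]
    - [0,0,0]
    - [0,0,0]
    - [0,0,0]
  rot:
    - [0,0,0]
    - [0,0,0]
    - [0,0,0]
    - [0,0,0]
    - [0,0,0]
    - [0,0,0]
    - [0,0,0]
    - [0,0,0]
    - [0,0,0]
    - [0,0,0]
    - [0,0,0]
    - [0,0,0]
  hand: [34,37,42,50,60,70,80,85,85,85,85,85]

```text
t: 20.7
tcp_pos: [0.6028, 0.1946, 0.1334]
tool_rot: [0.23, 0.973, 0.002, 0.005]
force: [-0.5, 1.0, -0.1]
finger_gap: 0.993
```

Request:
drive_tool:
  linear:
    - [0,0,-3]
    - [0,0,-8]
    - [0,0,-15]
    - [0,0,-22]
    - [0,0,-22]
    - [0,0,-22]
    - [0,0,-22]
    - [0,0,-10]
    - [0,0,0]
    - [0,0,0]
  rot:
    - [0,0,0]
    - [0,0,0]
    - [0,0,0]
    - [0,0,0]
    - [0,0,0]
    - [0,0,0]
    - [0,0,0]
    - [0,0,0]
    - [0,0,0]
    - [0,0,0]
  hand: [85,85,85,85,85,85,85,85,85,85]

```text
t: 21.53
tcp_pos: [0.6008, 0.1943, 0.2662]
tool_rot: [0.23, 0.973, 0.002, 0.005]
force: [-0.7, -0.4, 0.7]
finger_gap: 0.998
```

```bash
sed -i 's/w3/w6/' meas.py; python3 meas.py; python3 - <<'E'
from h import *
s=manip.sense();print(s['t'],s['tcp_pos'],s['force'])
screw([.505,-.217,.25],down(90),18)
E
```

```text
[0.60077618 0.19432172 0.26622264] [0.60076511 0.19432432 0.2659307 ] [0.22992929 0.97319364 0.00167455 0.00488428]
scanner_grip 0.69 [0.6021 0.1947 0.077 ]
scanner 0.76 [0.595  0.1928 0.02  ]
handle px 256 302 70 240
junction [0.62628315 0.1815129  0.092     ] grip [0.59943315 0.1948929  0.092     ]
21.7333 [0.60003125 0.19417711 0.26408356] [0.54588355 0.8829458  0.00652401]
row lin [-16.99 -17.9    0.79] rot [0.02 0.01 3.52]
[0.62  0.098 0.261]
[ 0.611 -0.025  0.257]
[ 0.577 -0.117  0.254]
[ 0.505 -0.217  0.25 ]
```

View pics/w6.png

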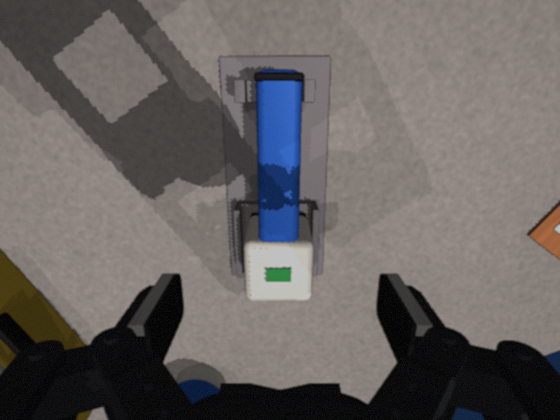

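The scanner is back in the cradle, centred and parallel (handle 256–302, head in its seat, grip measured (0.599,0.195)). Next is the pin, with jaws shut and across y.

```bash
python3 - <<'E'
from h import *
screw([.505,-.217,.25],down(181),16)
E
```

```text
row lin [ -0.3  -26.63   0.84] rot [ 0.01  0.02 -1.72]
[0.558 0.096 0.26 ]
[ 0.528 -0.006  0.257]
[ 0.51  -0.111  0.253]
[ 0.505 -0.217  0.25 ]
```

Request:
drive_tool:
  linear:
    - [0,-13,0]
    - [-0.3,-26.6,0.8]
    - [-0.3,-26.6,0.8]
    - [-0.3,-26.6,0.8]
    - [-0.3,-26.6,0.8]
    - [-0.3,-26.6,0.8]
    - [-0.3,-26.6,0.8]
    - [-0.3,-26.6,0.8]
    - [-0.3,-26.6,0.8]
    - [-0.3,-26.6,0.8]
    - [-0.3,-26.6,0.8]
    - [-0.3,-26.6,0.8]
    - [-0.3,-26.6,0.8]
    - [-0.3,-26.6,0.8]
    - [-0.3,-26.6,0.8]
    - [0,-13,0]
    - [0,0,0]
    - [0,0,0]
    - [0,0,0]
  rot:
    - [0,0,-0.8]
    - [0,0,-1.7]
    - [0,0,-1.7]
    - [0,0,-1.7]
    - [0,0,-1.7]
    - [0,0,-1.7]
    - [0,0,-1.7]
    - [0,0,-1.7]
    - [0,0,-1.7]
    - [0,0,-1.7]
    - [0,0,-1.7]
    - [0,0,-1.7]
    - [0,0,-1.7]
    - [0,0,-1.7]
    - [0,0,-1.7]
    - [0,0,-0.8]
    - [0,0,0]
    - [0,0,0]
    - [0,0,0]
  hand: [85,85,85,0,0,0,0,0,0,0,0,0,0,0,0,0,0,0,0]

```text
t: 23.32
tcp_pos: [0.4945, -0.2032, 0.227]
tool_rot: [-0.002, 1.0, 0.008, -0.018]
force: [0.5, 0.1, -0.3]
finger_gap: 0.001
```

```bash
python3 - <<'E'
from h import *
s=manip.sense();M=model('wrist');im=cams.snapshot('wrist');save('w7',im)
print(s['t'],s['tcp_pos'],s['finger_gap'])
hsv=cv2.cvtColor(im,cv2.COLOR_RGB2HSV);m=(((hsv[...,0]<8)|(hsv[...,0]>172))&(hsv[...,1]>150)&(hsv[...,2]>70)).astype(np.uint8)
n,_,st,ce=cv2.connectedComponentsWithStats(m)
for i in range(1,n):
    if st[i,4]>100: print(st[i],ce[i],atz('wrist',ce[i],.113,M))
print([(d['score'],d['at'],atz('wrist',d['at'],.113,M)) for d in cams.spot_point('pin_head','wrist')[:2]])
E
```

```text
23.3167 [ 0.49446873 -0.20324314  0.22695386] 0.001123722972880201
[ 231  242   46   48 1126] [249.01776199 262.89786856] [ 0.50469878 -0.21958727  0.113     ]
[(0.64, [256.5, 271.1], array([ 0.51013005, -0.21519187,  0.113     ]))]
```

View pics/w7.png

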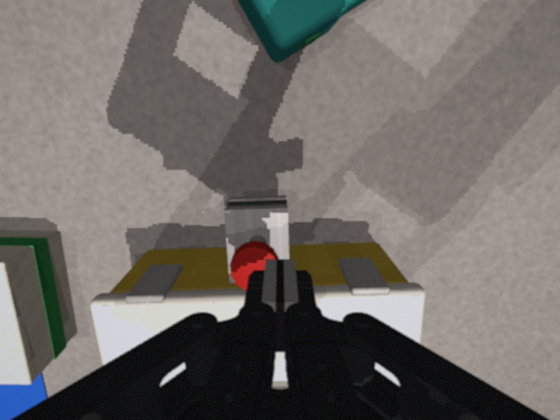

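The red head is at about (254,264), partly behind the shut fingers. I'll work out its centre from the visible left edge.

```bash
python3 - <<'E'
from h import *
s=manip.sense();M=model('wrist');print(s['tcp_pos'])
for p in ((231,264),(254,242)): print(atz('wrist',p,.113,M))
print(goto([.5055,-.2165,.20],down(181)))
E
```

```text
[ 0.4944917  -0.20250266  0.22721273]
[ 0.50555426 -0.22966331  0.113     ]
[ 0.49139791 -0.21565456  0.113     ]
(array([-11.9, -14.5,  26.6]), array([ 0.89, -2.06, -0.72]))
```

Request:
drive_tool:
  linear:
    - [-4,-5,6]
    - [-4,-4.5,8]
    - [-3,-3.5,7]
    - [-1,-1,3]
    - [0,0,0]
    - [0,0,0]
    - [0,0,0]
  rot:
    - [0.3,-0.7,-0.3]
    - [0.3,-0.7,-0.3]
    - [0.2,-0.5,-0.1]
    - [0.1,-0.2,0]
    - [0,0,0]
    - [0,0,0]
    - [0,0,0]
  hand: [0,0,0,0,0,0,0]

```text
t: 24.0
tcp_pos: [0.5078, -0.2119, 0.2007]
tool_rot: [-0.013, 1.0, -0.0, 0.002]
force: [-0.2, -0.5, 0.2]
finger_gap: -0.002
```

```bash
python3 - <<'E'
from h import *
print(manip.sense()['tcp_pos'],manip.sense()['force'],goto([.506,-.216,.16],down(181)))
E
```

```text
[ 0.50777932 -0.21192001  0.20067027] [-0.18580709 -0.48822511  0.17396048] (array([ 2. , -4. , 40.7]), array([-0.01,  0.19,  0.44]))
```

Request:
drive_tool:
  linear:
    - [0.8,-2,2]
    - [0.6,-1.5,3]
    - [0.2,-0.5,3]
    - [0,0,3]
    - [0,0,3]
    - [0,0,3]
    - [0,0,2]
    - [0,0,0]
  rot:
    - [0,0,0]
    - [0,0,0]
    - [0,0,0]
    - [0,0,0]
    - [0,0,0]
    - [0,0,0]
    - [0,0,0]
    - [0,0,0]
  hand: [0,0,0,0,0,0,0,0]

```text
t: 24.67
tcp_pos: [0.5066, -0.2165, 0.1817]
tool_rot: [-0.012, 1.0, -0.001, 0.003]
force: [0.5, -0.1, 0.5]
finger_gap: 0.004
```

Request:
drive_tool:
  linear:
    - [0,0,3]
    - [0,0,4]
    - [0,0,4]
    - [0,0,4]
    - [0,0,3]
    - [0,0,3]
  rot:
    - [0,0,0]
    - [0,0,0]
    - [0,0,0]
    - [0,0,0]
    - [0,0,0]
    - [0,0,0]
  hand: [0,0,0,0,0,0]

```text
t: 25.17
tcp_pos: [0.5067, -0.2165, 0.1598]
tool_rot: [-0.013, 1.0, -0.001, 0.003]
force: [-1.5, 0.5, 4.3]
finger_gap: -0.0
```

Request:
drive_tool:
  linear:
    - [0,0,1.5]
    - [0,0,1.5]
    - [0,0,1.5]
  rot:
    - [0,0,0]
    - [0,0,0]
    - [0,0,0]
  hand: [0,0,0]

```text
t: 25.42
tcp_pos: [0.5067, -0.2164, 0.1595]
tool_rot: [-0.013, 1.0, -0.001, 0.003]
force: [-4.0, 2.1, 16.0]
finger_gap: -0.003
```

It hits a hard stop at tip height 0.0869 (given 0.087) with 16 N. I retreat and check.

Request:
drive_tool:
  linear:
    - [0,0,-3]
    - [0,0,-8]
    - [0,0,-15]
    - [4,0,-20]
    - [8,0,-20]
    - [10,0,-20]
    - [10,0,-20]
    - [10,0,-20]
    - [10,0,-10]
    - [0,0,0]
    - [0,0,0]
    - [0,0,0]
  rot:
    - [0,0,0]
    - [0,0,0]
    - [0,0,0]
    - [0,0,0]
    - [0,0,0]
    - [0,0,0]
    - [0,0,0]
    - [0,0,0]
    - [0,0,0]
    - [0,0,0]
    - [0,0,0]
    - [0,0,0]
  hand: [0,0,0,0,0,0,0,0,0,0,0,0]

```text
t: 26.42
tcp_pos: [0.4529, -0.2181, 0.2983]
tool_rot: [-0.013, 1.0, -0.001, 0.003]
force: [0.3, 0.2, -0.9]
finger_gap: -0.002
```

```bash
python3 - <<'E'
from h import *
s=manip.sense();print(s['t'],s['tcp_pos'],s['force'])
im=cams.snapshot('side')
a=proj('side',[.506,-.216,.087])[0];b=proj('side',[.506,-.216,.113])[0];print(a,b)
save('s3',cv2.resize(im[130:320,160:400],None,fx=3,fy=3))
E
```

```text
26.4167 [ 0.45293313 -0.21810762  0.29832844] [ 0.31724084  0.20838837 -0.88965573]
[315.26579411 193.47053703] [315.32450069 185.73207241]
```

View pics/s3.png

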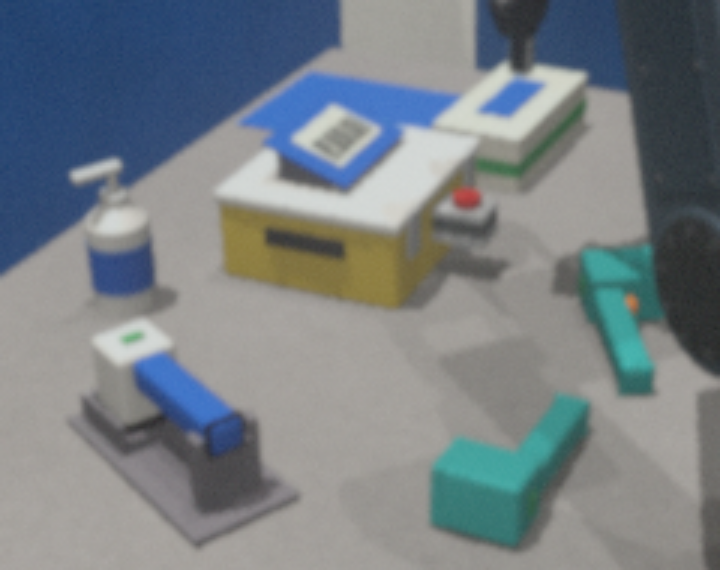

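The pin head sits down on its fork (467,197), the scanner lies in its cradle (165,385), and nothing else has moved.

```bash
python3 -c "
from h import *
print(order.sign_off())"
```

```text
the job is handed in; nothing more can be done
None
```

The job is done in the order asked and handed in at about 26.5 s of the 64 s allowed; the hand-in gives no verdict.

- **Aim and hold:** I held the blue and white scanner about 8 cm above the middle of the label for about 2.5 s. The measured arm pose was within about 2 mm and 0.3° of the aim worked out from the camera images. I did not see the scanner read the label itself. It stayed clear of the case.
- **Back in the cradle:** I set the scanner down until its weight came off the wrist (from -3 N to 0). The wrist picture afterwards shows it centred and parallel in the cradle, with the grip point at (0.599, 0.195) against (0.598, 0.194) before. I only opened the gripper and moved away after that.
- **Locking pin:** I then pushed the pin down to a hard stop at 16 N with the fingertips at 86.9 mm, against 87 mm given for fully home. The last side picture shows the head down on the fork.
- **Everything else:** In the last side picture the arm is clear of everything. The bottle and glove box look unmoved. The jar was outside that picture, and the arm's path kept well away from it.

**Readings that disagreed:** two early wrist measurements put the scanner about 6 mm further out, because the arm was still creeping when the camera pose was read. I measured again with the arm settled and used that. The network's pin position was also about 5 mm off, so I used the edges of the pin head instead.

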